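# Spray and start a hold-down screw on the instrument bench

## Task

First give the screw's thread a short spray: press the orange nozzle cap of the spray can fully down and let it spring up again. Then turn the hold-down screw by its black knob backward (counter-clockwise from above) until you feel it drop into its thread, and turn it forward (clockwise) one full turn from there. Finish holding: keep your grip on the knob, still, with the screw started, and leave the mallet, plane and chisel where they lie.

Things in the scene. Friction and masses are not known exactly. Their poses are not given: they have to be found in the camera images.
- clamp: Green hold-down clamp fixed to the bench. Origin on the bench top below the screw axis, z up. An arm (34 mm wide, top at z 81 mm) comes from a post on the +x side (x 60 to 90 mm, top z 85 mm; heel plate to x 130 mm) and ends in an upright steel threaded boss, 39 mm across, z 50 to 85 mm, about the z axis. Under it a fixed board, x -68 to 32, y -100 to 100, 22 mm thick.
- boss_top (a point): Centre of the threaded boss's top face, 85 mm above the bench, on the screw axis. Heights of the knob centre above it: 53.8 to 54.7 mm at the start, 55 mm just before the drop, 50 mm after it, 45 mm one forward turn later (pitch 5 mm, right-hand: clockwise from above lowers it, counter-clockwise raises it, 0.8 mm per rad).
- screw: Captive hold-down screw (cannot be lifted out), 0.28 kg, upright in the boss. Its knob is a black knurled cylinder 34 mm across, 28 mm high, with a white index line along its own -x; below it a collar and a bare steel thread, both 24 mm across. Origin: the knob's centre, 14 mm below its top. Turns about the vertical with 0.05 N m of friction and stays where it is left.
- knob_mid (a point): The knob's centre, the place to grip, from above at any yaw. At the start the thread only sits on the boss's thread: after 0.4 to 1.5 rad backward it slips off and falls 5 mm by its weight. A firm grip hides the drop: loosen it or push down. A pin stops it 0.8 rad past the drop. Turned forward before the drop it goes stiff and never starts; after it, it threads in, up to 1.45 turns.
- can: Blue and white spray can of thread lubricant, 58 mm across, standing fixed in a round wooden cup 80 mm across, shoulder at 142 mm. Origin: centre of the underside on the bench. Its nozzle points to -y of the can, at the clamp.
- cap_top (a point): Centre of the top face of the orange sprung nozzle cap (26 mm across, 22 mm high) on the can, 172 mm above the bench when up; goes down with the cap.
- cap (a joint): Travel of the nozzle cap in m: 0 up, 0.007 fully down. The spring takes about 2 N at the start and 6 N at the bottom and lifts the cap again.
- mallet: Loose wooden mallet, bystander, lying: handle 23 mm thick along its x, from x -125 to 75 mm; head 52 mm across, 85 mm along y, at x = 100 mm. Origin on the bench. Its place and the plane's may be swapped.
- plane: Loose wooden hand plane, bystander, 170 x 50 mm, 61 mm to the top of the handles, iron a little higher. Origin: centre of its underside, length along x.
- chisel: Loose wood chisel, bystander, lying along its x from -130 mm (handle) to 107 mm (edge), 22 mm wide, 20 mm high. Origin on the bench below the ferrule.

How it is judged:
On the way, in this order (a step that is already met when the one before it is completed fails the run):
1. the nozzle cap is pressed down, at least 5 of its 7 mm (value of joint cap above 0.005 m), for 0.05 s.
2. the cap is let up again (value of joint cap below 0.001 m), for 0.1 s.
3. the screw has dropped into its thread: knob centre less than 51.5 mm above the boss top (z of knob_mid in the frame of boss_top below 0.0515 m), for 0.1 s.
At the end, for the whole second after the job is handed in: The screw is started: one turn (0.7 to 1.3 turns) past the drop, knob centre 43.5 to 46.5 mm above the boss top; it is not turning, the fingers grip it with more than 2 N, and the nozzle cap is up (z of knob_mid in the frame of boss_top between 0.0435 and 0.0465 m and contact force between the fingers and screw above 2 N and angular speed of screw below 0.2 rad/s and value of joint cap below 0.001 m); the arm keeps its last pose, push and grip.
It fails at once if the mallet is pushed more than 25 mm from its place (distance of mallet from where it was at the start of the episode above 0.025 m).
It fails at once if the plane is pushed more than 25 mm from its place (distance of plane from where it was at the start of the episode above 0.025 m).
It fails at once if the chisel is pushed more than 25 mm from its place (distance of chisel from where it was at the start of the episode above 0.025 m).
It also fails if it takes over 72 s, if anything falls off the work surface, if the arm or the gripper's body presses on something with over 40 N, if the wrist force passes 120 N, or if a joint passes its speed limit or range.

## Robot

A 6-joint arm with a two-finger parallel gripper is mounted at the origin on the work surface. World frame = base frame: x ahead of the robot, y to its left, z up, the work surface at z = 0. Lengths are in m, angles in rad, forces in N, time in s.
With the tool pointing down it reaches from about 0.35 to 0.85 m from the base axis. Payload 8.1 kg.
Tool frame: the origin (TCP) lies at the centre of the arm's flange, where the gripper is bolted on; the fingertips stand 186 mm ahead of it and the grasp point (between the pads) lies 167 mm ahead of it; z points along the fingers, y is the line along which they close (so a half turn about z gives the same grasp; the last joint's range is limited). The gripper opens to 93 mm and grips with 3 to 60 N. Pads are 15 mm wide; open, the fingers measure 128 mm over their backs; the gripper's body (75 mm by 188 mm) begins 65 mm behind the grasp point.
Start: joints at [-0.085, 0.13, 1.488, -0, 1.523, -0.085], TCP at [0.6, 0, 0.405] pointing down, gripper open.
Joint ranges: [-2.96, 2.96], [-0.89, 2.26], [0.02, 2.5], [-1.34, 4.48], [0, 2.73], [-2.66, 2.66]. Speed limits (rad/s): [2.39, 2.39, 2.79, 3.14, 3.14, 3.14].

## Interface

Orientations are given as a rotation vector (axis times angle).
In Python, from plant import read_state, read_camera, camera_params, robot gives the robot as it stands.
- The arm moves only by the tool carry_out, never from a script. Its argument "targets" is a list of rows, each an object of numbers: "hand": the opening in per cent of the stroke, from 0 (shut) to 100 (fully open); "x", "y", "z": the shift along the tool's x, y, z in m; "ax", "ay", "az": the turn, a rotation vector about the tool's x, y, z in rad. In form: [{"hand": .., "x": .., "y": .., "z": .., "ax": .., "ay": .., "az": ..}, ...]. A call has 1 to 8 rows; each row is the pose to reach, as a shift and turn from the pose commanded when the call began, along the tool's axes at that moment; what a row does not reach only later rows make up. A row lasts 1/8 s, in which the tool goes at most 62.5 mm and 10.7 degrees, less where a joint would pass 70% of its speed; a pose out of reach is approached as far as the arm can. A call with a gripper value outside its range is refused whole. The fingers move at their own pace and stop on an object; "newtons" is the grip in N (left out, the last holds). Time passes only in rows, so rows that repeat a pose let the fingers close. It gives the time, the measured TCP pose, the force, the opening and the grip force at its end, in the units of the state.
- read_state(): the state, without advancing time (a new reading comes with each control period).
- read_camera(name): name is "scene" or "side" or "wrist"; returns (picture, depth): 420x560x3 uint8, blue, green, red; 420x560 float32, m along the optical axis (not along the pixel's ray), 0 where there is no reading.
- camera_params(name): a dict with "fx", "fy", "cx", "cy" (pixels), "position" and "rotation" of the camera in the world. Camera axes: x right, y up, looking along -z (the intrinsics and any distortion apply to the point x, -y, -z); pixel columns grow to the right and rows downward; lengths in m; the calibration is good to about 2 mm. A picture is of the moment at which its call begins: read the wrist's pose just before it. camera_params takes no time and is no camera call; for the wrist camera it gives the pose at the moment of the call.
- robot.close_job(): hands the job in; it is judged then, once.
The state is a dict: "t": time; "q": joint angles; "dq": joint speeds; "joint_torque": joint torques, N m; "tool_pos": TCP position; "orientation": TCP orientation; "force": force on the tool from outside, world axes, zero at the start; "wrist_torque": the same for the moment, N m; "opening": finger opening in m; "gripper_force": force on a finger pad.
Only numpy, scipy, OpenCV 4.12 (cv2) and the standard library are available. Lean on these libraries where they do the work, as an engineer would, in place of code of your own. Each camera call takes 0.05 s, during which the arm holds its last target. There are 200 camera calls.

## Working session

There is one attempt and no reset: what is moved stays moved. The work goes in short steps, Python scripts to look and compute and a tool call to move; the robot and the scene stay as the last step left them, time stands still between calls to the robot, and variables do not carry over. Pictures are saved under pics/ and viewed, at most 10 in all, crops included, and the job is handed in when it is done.

Besides the shell and the picture viewer there is one more tool, called after "Request:" as name(argument=value, ...), one argument or row to a line, values as JSON. carry_out: Moves the arm, as the interface text tells. Its arguments: {"type":"object","properties":{"targets":{"type":"array","items":{"type":"object","properties":{"hand":{"type":"number"},"x":{"type":"number"},"y":{"type":"number"},"z":{"type":"number"},"ax":{"type":"number"},"ay":{"type":"number"},"az":{"type":"number"}}}},"newtons":{"type":"number"}},"required":["targets"]}

```bash
mkdir -p pics; ls
cat > h.py <<'E'
import numpy as np, cv2
from plant import read_state, read_camera, camera_params, robot
def pts(c,d):
    v,u=np.mgrid[0:420,0:560]
    P=np.stack([(u-c['cx'])/c['fx']*d,-(v-c['cy'])/c['fy']*d,-d],-1)
    return P@np.array(c['rotation']).T+np.array(c['position'])
E
python3 - <<'E'
from h import *
s=read_state();print({k:np.round(v,3) for k,v in s.items()})
for n in ['scene','side']:
    c=camera_params(n);print(c)
    p,d=read_camera(n);cv2.imwrite(f'pics/{n}0.png',p);np.savez(f'{n}0.npz',p=p,d=d,w=pts(c,d))
E
```

```text
pics
{'t': np.float64(0.0), 'q': array([-0.085,  0.131,  1.489, -0.   ,  1.523, -0.085]), 'dq': array([ 0.   ,  0.   ,  0.001,  0.001, -0.001,  0.   ]), 'joint_torque': array([-2.0000e-03, -5.5985e+01, -4.9176e+01,  7.7000e-02,  3.6000e-02,
       -0.0000e+00]), 'tool_pos': array([0.6  , 0.   , 0.404]), 'orientation': array([-2.22e+00, -2.22e+00,  2.00e-03]), 'force': array([ 0.492,  0.303, -0.088]), 'wrist_torque': array([-0.034,  0.047, -0.011]), 'gripper_force': np.float64(0.0), 'opening': np.float64(0.093)}
{'fx': 504.05996429379206, 'fy': 504.05996429379206, 'cx': 276.0358651385773, 'cy': 204.80011163283774, 'position': array([ 1.14570181, -0.70342329,  1.37814611]), 'rotation': array([0.58372692, 0.18955928, 0.62451775])}Traceback (most recent call last):
  File "<stdin>", line 5, in <module>
  File "h.py", line 6, in pts
    return P@np.array(c['rotation']).T+np.array(c['position'])
           ~~~~~~~~~~~~~~~~~~~~~~~~~~~^~~~~~~~~~~~~~~~~~~~~~~~
ValueError: operands could not be broadcast together with shapes (420,560) (3,)
```

```bash
sed -i "s/np.array(c\['rotation'\]).T/cv2.Rodrigues(np.array(c['rotation']))[0].T/; s/v,u=/d=np.squeeze(d);v,u=/" h.py
python3 - <<'E'
from h import *
for n in ['scene','side']:
    c=camera_params(n);print(c)
    p,d=read_camera(n);cv2.imwrite(f'pics/{n}0.png',p);w=pts(c,d);np.savez(f'{n}0.npz',p=p,d=d,w=w)
    hsv=cv2.cvtColor(p,cv2.COLOR_BGR2HSV);H,S,V=hsv[...,0],hsv[...,1],hsv[...,2]
    for nm,m in dict(orange=(H>4)&(H<16)&(S>200)&(V>120),black=(V<60)).items():
        k,l,st,ce=cv2.connectedComponentsWithStats(m.astype(np.uint8))
        for i in range(1,k):
            if st[i,4]>60: q=w[(l==i)&(d>0)]; print(nm,st[i],np.round(np.median(q,0),3),np.round(np.percentile(q[:,2],97),3))
E
```

```text
{'fx': 504.05996429379206, 'fy': 504.05996429379206, 'cx': 276.0358651385773, 'cy': 204.80011163283774, 'position': array([ 1.14570181, -0.70342329,  1.37814611]), 'rotation': array([0.58372692, 0.18955928, 0.62451775])}
black [  0   0  91  56 977] [-1.534  0.529 -0.504] -0.465
black [  0   0 100  63 272] [-1.536  0.52  -0.56 ] -0.483
black [  21    0  159  149 6551] [0.036 0.03  0.147] 0.412
black [203   0  21   8  97] [-1.111  1.6   -0.749] -0.728
black [351   0  85  33 569] [ 0.379  1.256 -0.03 ] -0.008
black [409   0  55  16 268] [0.543 1.274 0.066] 0.084
black [198  18  28  31 492] [0.417 0.033 0.618] 0.644
black [ 445   40  115   63 1615] [ 0.821  2.094 -0.702] -0.647
black [253  66  49  69 778] [ 0.639 -0.017  0.525] 0.605
black [425  68  17   8 111] [ 0.6    1.323 -0.289] -0.206
black [234  79  28  31 503] [ 0.593 -0.066  0.594] 0.627
black [  0 113  27  50 737] [-1.181 -0.062 -0.749] -0.513
black [ 235  129   68   53 1506] [ 0.616 -0.016  0.342] 0.427
black [337 136  20  22 179] [0.652 0.369 0.037] 0.049
black [413 149  41  18 121] [0.914 0.517 0.039] 0.048
black [ 273  168  184  252 3150] [ 0.901  0.223 -0.749] -0.389
black [242 179  11  20 173] [ 0.531 -0.015  0.138] 0.157
black [239 194  50  42 854] [ 0.601 -0.015  0.019] 0.087
black [470 293   8  15  66] [ 1.304  0.602 -0.75 ] -0.737
black [365 327  16  13  67] [ 1.012  0.185 -0.75 ] -0.738
{'fx': 546.7188913219792, 'fy': 546.7188913219792, 'cx': 279.14813528209464, 'cy': 215.37388323406185, 'position': array([0.03221818, 1.13720143, 1.13947745]), 'rotation': array([ 0.29821637, -1.17330387, -2.4256283 ])}
black [523 102  22  22 136] [0.04  0.201 0.705] 0.717
black [277 136  27  12 131] [0.586 0.03  0.401] 0.405
black [256 143  70  38 766] [0.602 0.02  0.343] 0.348
black [309 214  11  14 120] [0.522 0.003 0.149] 0.157
black [282 241  19  19 148] [0.583 0.023 0.01 ] 0.038
```

View pics/scene0.png

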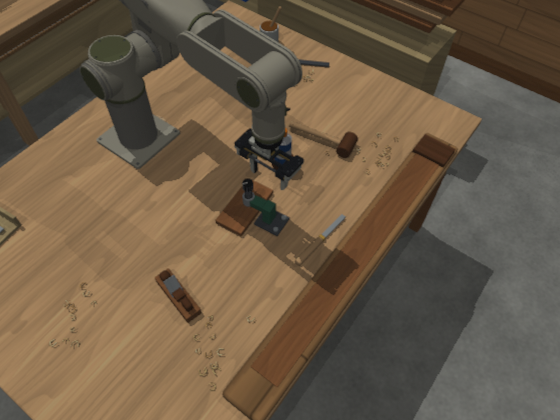

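View pics/side0.png

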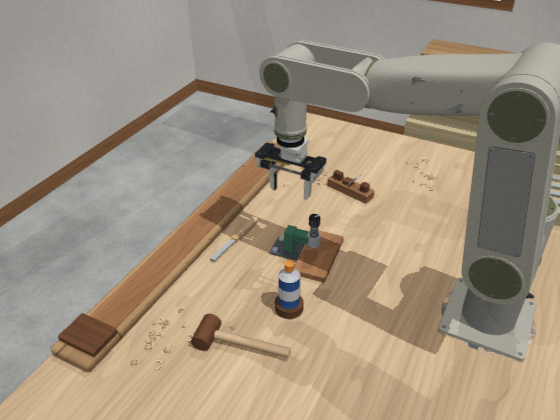

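The scene view shows the knob at about (248,187), with the can hidden behind the gripper. The side view shows the knob at (314,220), the orange cap at (289,266), and the mallet, chisel and plane well clear of them. Next I'll measure the cap and knob.

```bash
cat >> h.py <<'E'
def ray(c,u,v,z):
    R=cv2.Rodrigues(np.array(c['rotation']))[0]; o=np.array(c['position'])
    r=R@np.array([(u-c['cx'])/c['fx'],-(v-c['cy'])/c['fy'],-1]); return o+r*(z-o[2])/r[2]
def comps(p,w,d,ms,mn=40):
    for nm,m in ms.items():
        k,l,st,ce=cv2.connectedComponentsWithStats(m.astype(np.uint8))
        for i in range(1,k):
            if st[i,4]>mn: q=w[(l==i)&(d>0)]; print(nm,st[i],np.round(ce[i],1),np.round(np.median(q,0),3),np.round(np.percentile(q[:,2],[3,97]),3))
E
python3 - <<'E'
from h import *
f=np.load('side0.npz');p,d,w=f['p'],np.squeeze(f['d']),f['w']
hsv=cv2.cvtColor(p,cv2.COLOR_BGR2HSV);H,S,V=[hsv[...,i] for i in range(3)]
box=np.zeros(H.shape,bool);box[255:275,275:302]=1
comps(p,w,d,dict(orange=(H>2)&(H<20)&(S>180)&(V>120)&box),10)
o=(H>2)&(H<20)&(S>180)&(V>120)&box
q=w[o&(abs(w[...,2]-.172)<.004)];print('captop',q.mean(0),len(q))
q=w[210:235,300:330].reshape(-1,3);q=q[abs(q[:,2]-.153)<.004];print('knobtop side',q.mean(0),(q.min(0)+q.max(0))/2,len(q))
f=np.load('scene0.npz');w=f['w']
q=w[170:200,235:262].reshape(-1,3);q=q[abs(q[:,2]-.153)<.004];print('knobtop scene',q.mean(0),(q.min(0)+q.max(0))/2,len(q))
g=f['p'];hs=cv2.cvtColor(g,cv2.COLOR_BGR2HSV)
m=(hs[...,0]>60)&(hs[...,0]<95)&(hs[...,1]>80)&(abs(w[...,2]-.081)<.005)
q=w[m];print('arm',len(q),q.mean(0),q.min(0),q.max(0))
for n,(u,v,z) in dict(scene=(248,187,.139),side=(314,220,.139)).items(): print(ray(camera_params(n),u,v,z))
E
```

```text
orange [285 265   9   7  36] [288.5 268.1] [0.49  0.229 0.164] [0.155 0.172]
captop [0.48822101 0.22682054 0.17020772] 11
knobtop side [ 0.52314863 -0.00395375  0.15304917] [ 0.52354209 -0.00560747  0.15312254] 68
knobtop scene [ 0.52609399 -0.00855877  0.15262928] [ 0.52541213 -0.0091355   0.15297583] 70
arm 170 [ 0.57774496 -0.00747114  0.08126975] [ 0.54101092 -0.0254972   0.07602956] [0.61595033 0.01392109 0.08587814]
[ 0.53016175 -0.01523869  0.139     ]
[ 0.52680328 -0.00970515  0.139     ]
```

Request:
carry_out(
  targets=[
    {"hand": 0, "x": 0.055, "y": -0.025, "z": -0.02},
    {"hand": 0, "x": 0.11, "y": -0.05, "z": -0.03},
    {"hand": 0, "x": 0.15, "y": -0.075, "z": -0.03},
    {"hand": 0, "x": 0.19, "y": -0.11, "z": -0.03},
    {"hand": 0, "x": 0.19, "y": -0.11, "z": -0.03},
    {"hand": 0, "x": 0.19, "y": -0.11, "z": -0.03},
    {"hand": 0, "x": 0.19, "y": -0.11, "z": -0.03},
    {"hand": 0, "x": 0.19, "y": -0.11, "z": -0.03},
  ],
)

```text
schema error: expected keys hand, x, y, z, ax, ay, az
```

Run:
```python
from h import *
s=read_state();print(s['tool_pos'],s['q'],s['opening'],s['orientation'])
o={}
for n in ['wrist','scene']:
    c=camera_params(n);p,d=read_camera(n);d=np.squeeze(d);w=pts(c,d);o[n]=p
    print(c['position'],c['rotation'])
    hsv=cv2.cvtColor(p,cv2.COLOR_BGR2HSV);H,S,V=[hsv[...,i] for i in range(3)]
    m=(H>2)&(H<20)&(S>180)&(V>120);comps(p,w,d,dict(orange=m),30)
    k=abs(w[...,2]-.153)<.006; k&=(np.hypot(w[...,0]-.525,w[...,1]+.007)<.04)
    if k.any(): q=w[k];print('knobtop',len(q),q.mean(0),(q.min(0)+q.max(0))/2)
cv2.imwrite('pics/w1.png',np.hstack([o['wrist'],cv2.resize(o['scene'][100:310,160:440],(560,420))])[:, :].copy()) if 0 else cv2.imwrite('pics/w1.png',o['wrist'])
```

```text
[5.99835419e-01 4.66759227e-05 4.03949829e-01] [-8.53770979e-02  1.30988095e-01  1.48898938e+00 -1.82096624e-05
  1.52300261e+00 -8.54164655e-02] 0.09321853319921747 [-2.22065448e+00 -2.22074386e+00  1.42536852e-03]
[0.59996296 0.0671303  0.38514226] [-0.2458636   0.00221732  0.00038868]
knobtop 1180 [ 0.52586887 -0.00459771  0.15406317] [ 0.524431   -0.00612209  0.15172375]
[ 1.14570181 -0.70342329  1.37814611] [0.58372692 0.18955928 0.62451775]
knobtop 86 [ 0.52595794 -0.01006662  0.15308696] [ 0.52621824 -0.01086486  0.15328466]
```

View pics/w1.png

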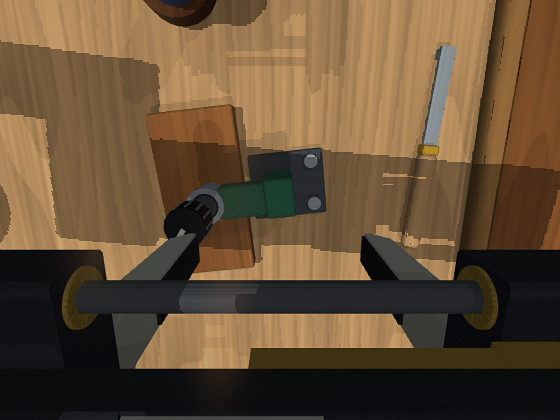

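The call was refused because every key is required. The wrist picture, with up = +y and right = +x, shows the knob at (187,220) and the can's cup at the top, (180,10).

Request:
carry_out(
  targets=[
    {"hand": 0, "x": 0.055, "y": -0.025, "z": -0.02, "ax": 0, "ay": 0, "az": 0},
    {"hand": 0, "x": 0.11, "y": -0.05, "z": -0.04, "ax": 0, "ay": 0, "az": 0},
    {"hand": 0, "x": 0.14, "y": -0.08, "z": -0.05, "ax": 0, "ay": 0, "az": 0},
    {"hand": 0, "x": 0.15, "y": -0.11, "z": -0.05, "ax": 0, "ay": 0, "az": 0},
    {"hand": 0, "x": 0.15, "y": -0.11, "z": -0.05, "ax": 0, "ay": 0, "az": 0},
    {"hand": 0, "x": 0.15, "y": -0.11, "z": -0.05, "ax": 0, "ay": 0, "az": 0},
    {"hand": 0, "x": 0.15, "y": -0.11, "z": -0.05, "ax": 0, "ay": 0, "az": 0},
    {"hand": 0, "x": 0.15, "y": -0.11, "z": -0.05, "ax": 0, "ay": 0, "az": 0},
  ],
)

```text
t: 1.25
tool_pos: [0.4906, 0.1495, 0.4544]
orientation: [-2.222, -2.22, 0.001]
force: [0.7, -0.4, 0.3]
opening: 0.018
gripper_force: 0.0
```

Run:
```python
from h import *
s=read_state();print(s['tool_pos'],s['q'],s['opening'],s['orientation'])
for n in ['wrist','scene']:
    c=camera_params(n);p,d=read_camera(n);d=np.squeeze(d);w=pts(c,d);cv2.imwrite(f'pics/{n}2.png',p)
    hsv=cv2.cvtColor(p,cv2.COLOR_BGR2HSV);H,S,V=[hsv[...,i] for i in range(3)]
    m=(H>2)&(H<20)&(S>180)&(V>120);comps(p,w,d,dict(orange=m),30)
    t=m&(abs(w[...,2]-.172)<.004)
    if t.any():
        q=w[t];print('captop',len(q),q.mean(0),(q.min(0)+q.max(0))/2,np.ptp(q,0))
    k=abs(w[...,2]-.153)<.004; k&=(np.hypot(w[...,0]-.525,w[...,1]+.007)<.04)
    if k.any(): q=w[k];print('knobtop',len(q),q.mean(0),(q.min(0)+q.max(0))/2,np.ptp(q,0))
```

```text
[0.49057969 0.14950432 0.45435711] [ 1.95827547e-01 -1.22360066e-01  1.65190635e+00 -4.88266496e-05
  1.61270221e+00  1.96914136e-01] 0.0179656790237117 [-2.22242112e+00 -2.22000307e+00  8.99066135e-04]
orange [268 112  30  32 731] [282.4 127.5] [0.492 0.217 0.173] [0.172 0.174]
captop 725 [0.49275634 0.21687315 0.17323353] [0.4928723  0.21677367 0.1734206 ] [0.02402347 0.02478707 0.00406686]
knobtop 159 [ 0.5140233  -0.00167279  0.15371781] [ 0.51354483 -0.00169339  0.15259097] [0.01369118 0.01736867 0.00694779]
captop 23 [0.49313613 0.21528179 0.17204702] [0.49232233 0.21407716 0.1720737 ] [0.02215895 0.02016676 0.00705764]
knobtop 76 [ 0.52587908 -0.01012082  0.15282208] [ 0.52588621 -0.00988665  0.15301224] [0.03343037 0.03396188 0.00774063]
```

View pics/wrist2.png

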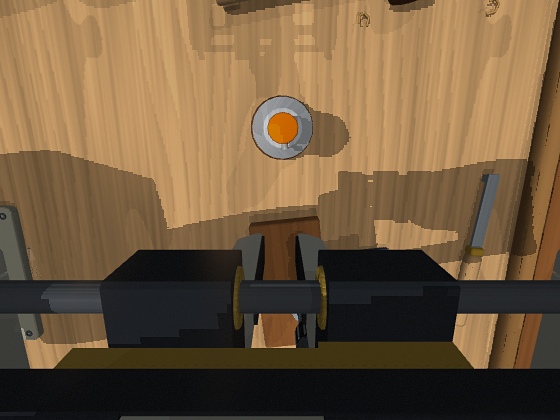

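The cap is at (282,128) px, which is world (0.493, 0.217, 0.172). I'll go over it, closed fingers down, and press.

Request:
carry_out(
  targets=[
    {"hand": 0, "x": 0.04, "y": 0.002, "z": 0.02, "ax": 0, "ay": 0, "az": 0},
    {"hand": 0, "x": 0.067, "y": 0.002, "z": 0.05, "ax": 0, "ay": 0, "az": 0},
    {"hand": 0, "x": 0.067, "y": 0.002, "z": 0.08, "ax": 0, "ay": 0, "az": 0},
    {"hand": 0, "x": 0.067, "y": 0.002, "z": 0.09, "ax": 0, "ay": 0, "az": 0},
    {"hand": 0, "x": 0.067, "y": 0.002, "z": 0.098, "ax": 0, "ay": 0, "az": 0},
    {"hand": 0, "x": 0.067, "y": 0.002, "z": 0.101, "ax": 0, "ay": 0, "az": 0},
    {"hand": 0, "x": 0.067, "y": 0.002, "z": 0.1025, "ax": 0, "ay": 0, "az": 0},
    {"hand": 0, "x": 0.067, "y": 0.002, "z": 0.1025, "ax": 0, "ay": 0, "az": 0},
  ],
)

```text
t: 2.35
tool_pos: [0.4922, 0.2169, 0.3532]
orientation: [2.221, 2.221, 0.001]
force: [-2.3, -1.8, 4.4]
opening: 0.0007
gripper_force: 2.4
```

Request:
carry_out(
  targets=[
    {"hand": 0, "x": 0, "y": 0, "z": 0.002, "ax": 0, "ay": 0, "az": 0},
    {"hand": 0, "x": 0, "y": 0, "z": 0.0035, "ax": 0, "ay": 0, "az": 0},
    {"hand": 0, "x": 0, "y": 0, "z": 0.0035, "ax": 0, "ay": 0, "az": 0},
  ],
)

```text
t: 2.72
tool_pos: [0.4923, 0.2169, 0.3512]
orientation: [2.221, 2.22, 0.002]
force: [-8.9, -3.7, 16.1]
opening: -0.0
gripper_force: 8.0
```

Request:
carry_out(
  targets=[
    {"hand": 0, "x": 0, "y": 0, "z": -0.02, "ax": 0, "ay": 0, "az": 0},
    {"hand": 20, "x": 0, "y": 0, "z": -0.06, "ax": 0, "ay": 0, "az": 0},
    {"hand": 60, "x": -0.05, "y": 0.01, "z": -0.06, "ax": 0, "ay": 0, "az": 0},
    {"hand": 70, "x": -0.11, "y": 0.02, "z": -0.06, "ax": 0, "ay": 0, "az": 0},
    {"hand": 70, "x": -0.17, "y": 0.033, "z": -0.06, "ax": 0, "ay": 0, "az": 0},
    {"hand": 70, "x": -0.226, "y": 0.033, "z": -0.06, "ax": 0, "ay": 0, "az": 0},
    {"hand": 70, "x": -0.226, "y": 0.033, "z": -0.06, "ax": 0, "ay": 0, "az": 0},
    {"hand": 70, "x": -0.226, "y": 0.033, "z": -0.06, "ax": 0, "ay": 0, "az": 0},
  ],
)

```text
t: 3.72
tool_pos: [0.5251, -0.0089, 0.4092]
orientation: [2.222, 2.22, 0.001]
force: [-0.1, 0.5, -0.4]
opening: 0.0635
gripper_force: 0.0
```

```bash
cat > k.py <<'E'
from h import *
s=read_state();print(s['tool_pos'],s['q'][5],s['opening'],s['force'])
for n in ['wrist','scene','side']:
    c=camera_params(n);p,d=read_camera(n);d=np.squeeze(d);w=pts(c,d);cv2.imwrite(f'pics/{n}_{s["t"]:.1f}.png',p)
    k=(abs(w[...,2]-.15)<.012)&(np.hypot(w[...,0]-.525,w[...,1]+.008)<.022)&(p.max(2)<110)
    if k.sum()>5:
        q=w[k];zt=np.percentile(q[:,2],85);q=q[q[:,2]>zt-.004];print(n,len(q),'ztop',zt,'mean',q.mean(0),'mid',(q.min(0)+q.max(0))/2,np.ptp(q,0))
E
python3 k.py; ls pics
```

```text
[ 0.52512621 -0.00886572  0.40918991] -0.11381751085392236 0.06354772783102984 [-0.09772149  0.45573287 -0.36506023]
wrist 1267 ztop 0.15522555357299836 mean [ 0.52465528 -0.00772257  0.15448317] mid [ 0.52451859 -0.0088225   0.15394012] [0.03446876 0.03471256 0.00527598]
scene 59 ztop 0.15537293989500622 mean [ 0.5265676  -0.01097779  0.15425958] mid [ 0.52502694 -0.01100268  0.15603529] [0.0348341  0.0301134  0.00919478]
side 57 ztop 0.1552013657193033 mean [ 0.52386361 -0.00327664  0.15394604] mid [ 0.52352944 -0.00551579  0.15511789] [0.03152579 0.0356549  0.00766391]
scene0.png
scene2.png
scene_3.7.png
side0.png
side_3.7.png
w1.png
wrist2.png
wrist_3.7.png
```

Request:
carry_out(
  newtons=15,
  targets=[
    {"hand": 70, "x": 0.001, "y": 0, "z": 0.05, "ax": 0, "ay": 0, "az": 0},
    {"hand": 70, "x": 0.001, "y": 0, "z": 0.09, "ax": 0, "ay": 0, "az": 0},
    {"hand": 70, "x": 0.001, "y": 0, "z": 0.102, "ax": 0, "ay": 0, "az": 0},
    {"hand": 70, "x": 0.001, "y": 0, "z": 0.102, "ax": 0, "ay": 0, "az": 0},
    {"hand": 25, "x": 0.001, "y": 0, "z": 0.102, "ax": 0, "ay": 0, "az": 0},
    {"hand": 25, "x": 0.001, "y": 0, "z": 0.102, "ax": 0, "ay": 0, "az": 0},
    {"hand": 25, "x": 0.001, "y": 0, "z": 0.102, "ax": 0, "ay": 0, "az": 0},
    {"hand": 25, "x": 0.001, "y": 0, "z": 0.102, "ax": 0, "ay": 0, "az": 0},
  ],
)

```text
t: 4.88
tool_pos: [0.5248, -0.0081, 0.3073]
orientation: [-2.221, -2.221, 0.001]
force: [-3.4, -0.5, 6.3]
opening: 0.0336
gripper_force: 15.0
```

Request:
carry_out(
  targets=[
    {"hand": 25, "x": 0, "y": 0, "z": 0, "ax": 0, "ay": 0, "az": -0.18},
    {"hand": 25, "x": 0, "y": 0, "z": 0, "ax": 0, "ay": 0, "az": -0.36},
    {"hand": 25, "x": 0, "y": 0, "z": 0, "ax": 0, "ay": 0, "az": -0.54},
    {"hand": 25, "x": 0, "y": 0, "z": 0, "ax": 0, "ay": 0, "az": -0.7},
    {"hand": 25, "x": 0, "y": 0, "z": 0, "ax": 0, "ay": 0, "az": -0.7},
    {"hand": 50, "x": 0, "y": 0, "z": 0, "ax": 0, "ay": 0, "az": -0.7},
    {"hand": 50, "x": 0, "y": 0, "z": 0, "ax": 0, "ay": 0, "az": -0.7},
    {"hand": 50, "x": 0, "y": 0, "z": 0, "ax": 0, "ay": 0, "az": -0.7},
  ],
)

```text
t: 5.88
tool_pos: [0.5253, -0.008, 0.3073]
orientation: [1.326, 2.847, 0.001]
force: [0.4, -0.2, 0.2]
opening: 0.0466
gripper_force: 0.0
```

```bash
python3 k.py
```

```text
[ 0.52531064 -0.0079888   0.3073019 ] -0.8118099470521842 0.046581349344992924 [ 0.44140908 -0.20632489  0.23278075]
wrist 2528 ztop 0.15082017604503564 mean [ 0.52102344 -0.00492275  0.15010402] mid [ 0.52331985 -0.00796647  0.1495714 ] [0.03308122 0.03276432 0.00549914]
scene 55 ztop 0.15116617258023926 mean [ 0.52431568 -0.00977231  0.14999231] mid [ 0.52454222 -0.01061453  0.15126421] [0.03108424 0.03617376 0.00816937]
side 51 ztop 0.15186666615928474 mean [ 0.52203135 -0.00377296  0.15047985] mid [ 0.52254342 -0.00357048  0.15088618] [0.0308902  0.0329846  0.00598826]
```

The knob top fell about 4.3 mm, so the screw is in its thread. Now I'll lower slightly, regrip and turn it forward.

Request:
carry_out(
  newtons=15,
  targets=[
    {"hand": 50, "x": 0, "y": 0, "z": 0.005, "ax": 0, "ay": 0, "az": 0},
    {"hand": 25, "x": 0, "y": 0, "z": 0.005, "ax": 0, "ay": 0, "az": 0},
    {"hand": 25, "x": 0, "y": 0, "z": 0.005, "ax": 0, "ay": 0, "az": 0},
    {"hand": 25, "x": 0, "y": 0, "z": 0.005, "ax": 0, "ay": 0, "az": 0},
    {"hand": 25, "x": 0, "y": 0, "z": 0.0051, "ax": 0, "ay": 0, "az": 0.16},
    {"hand": 25, "x": 0, "y": 0, "z": 0.0053, "ax": 0, "ay": 0, "az": 0.32},
    {"hand": 25, "x": 0, "y": 0, "z": 0.0054, "ax": 0, "ay": 0, "az": 0.48},
    {"hand": 25, "x": 0, "y": 0, "z": 0.0055, "ax": 0, "ay": 0, "az": 0.64},
  ],
)

```text
t: 7.02
tool_pos: [0.5249, -0.0081, 0.301]
orientation: [-2.16, -2.281, 0.001]
force: [-1.0, -1.5, -2.2]
opening: 0.0335
gripper_force: 15.0
```

Request:
carry_out(
  targets=[
    {"hand": 25, "x": 0, "y": 0, "z": 0.0001, "ax": 0, "ay": 0, "az": 0.16},
    {"hand": 25, "x": 0, "y": 0, "z": 0.0003, "ax": 0, "ay": 0, "az": 0.32},
    {"hand": 25, "x": 0, "y": 0, "z": 0.0004, "ax": 0, "ay": 0, "az": 0.48},
    {"hand": 25, "x": 0, "y": 0, "z": 0.0005, "ax": 0, "ay": 0, "az": 0.64},
    {"hand": 25, "x": 0, "y": 0, "z": 0.0006, "ax": 0, "ay": 0, "az": 0.8},
    {"hand": 25, "x": 0, "y": 0, "z": 0.0008, "ax": 0, "ay": 0, "az": 0.96},
    {"hand": 25, "x": 0, "y": 0, "z": 0.0009, "ax": 0, "ay": 0, "az": 1.12},
    {"hand": 25, "x": 0, "y": 0, "z": 0.001, "ax": 0, "ay": 0, "az": 1.28},
  ],
)

```text
t: 8.02
tool_pos: [0.5251, -0.0085, 0.3001]
orientation: [3.094, 0.54, -0.0]
force: [0.1, -3.4, -2.7]
opening: 0.0341
gripper_force: 15.0
```

Request:
carry_out(
  targets=[
    {"hand": 25, "x": 0, "y": 0, "z": 0.0001, "ax": 0, "ay": 0, "az": 0.16},
    {"hand": 25, "x": 0, "y": 0, "z": 0.0003, "ax": 0, "ay": 0, "az": 0.32},
    {"hand": 25, "x": 0, "y": 0, "z": 0.0004, "ax": 0, "ay": 0, "az": 0.48},
    {"hand": 25, "x": 0, "y": 0, "z": 0.0005, "ax": 0, "ay": 0, "az": 0.64},
    {"hand": 25, "x": 0, "y": 0, "z": 0.0006, "ax": 0, "ay": 0, "az": 0.8},
    {"hand": 25, "x": 0, "y": 0, "z": 0.0008, "ax": 0, "ay": 0, "az": 0.96},
    {"hand": 25, "x": 0, "y": 0, "z": 0.0009, "ax": 0, "ay": 0, "az": 1.12},
    {"hand": 25, "x": 0, "y": 0, "z": 0.001, "ax": 0, "ay": 0, "az": 1.28},
  ],
)

```text
t: 9.02
tool_pos: [0.5248, -0.0086, 0.299]
orientation: [2.803, -1.415, -0.0]
force: [-1.1, -4.9, -0.9]
opening: 0.0339
gripper_force: 15.0
```

```bash
python3 k.py
```

```text
[ 0.52480842 -0.00864931  0.29901641] 2.392349666049564 0.03388887634239772 [-1.09661035 -4.91770204 -0.88175439]
wrist 2716 ztop 0.1485644514641525 mean [ 0.52890844 -0.01411777  0.14838277] mid [ 0.52818186 -0.01217838  0.1532388 ] [0.03692101 0.03092604 0.01732232]
scene 65 ztop 0.14882544000216488 mean [ 0.52733275 -0.0106333   0.14830044] mid [ 0.52787502 -0.01082129  0.15337344] [0.03670502 0.03685818 0.01704745]
side 54 ztop 0.1503773514757988 mean [ 0.5203081  -0.0070845   0.15002318] mid [ 0.52135462 -0.00737257  0.15390019] [0.03085365 0.03671164 0.01504245]
```

Request:
carry_out(
  targets=[
    {"hand": 60, "x": 0, "y": 0, "z": 0, "ax": 0, "ay": 0, "az": 0},
    {"hand": 60, "x": 0, "y": 0, "z": 0, "ax": 0, "ay": 0, "az": 0},
    {"hand": 60, "x": 0, "y": 0, "z": 0, "ax": 0, "ay": 0, "az": -0.17},
    {"hand": 60, "x": 0, "y": 0, "z": 0, "ax": 0, "ay": 0, "az": -0.34},
    {"hand": 60, "x": 0, "y": 0, "z": 0, "ax": 0, "ay": 0, "az": -0.51},
    {"hand": 60, "x": 0, "y": 0, "z": 0, "ax": 0, "ay": 0, "az": -0.68},
    {"hand": 60, "x": 0, "y": 0, "z": 0, "ax": 0, "ay": 0, "az": -0.85},
    {"hand": 60, "x": 0, "y": 0, "z": 0, "ax": 0, "ay": 0, "az": -1.0},
  ],
)

```text
t: 10.18
tool_pos: [0.5251, -0.0077, 0.2994]
orientation: [-3.139, -0.12, -0.001]
force: [-0.6, 0.5, 0.3]
opening: 0.056
gripper_force: 0.0
```

Request:
carry_out(
  targets=[
    {"hand": 60, "x": 0, "y": 0, "z": 0, "ax": 0, "ay": 0, "az": -0.17},
    {"hand": 60, "x": 0, "y": 0, "z": 0, "ax": 0, "ay": 0, "az": -0.34},
    {"hand": 60, "x": 0, "y": 0, "z": 0, "ax": 0, "ay": 0, "az": -0.51},
    {"hand": 60, "x": 0, "y": 0, "z": 0, "ax": 0, "ay": 0, "az": -0.68},
    {"hand": 60, "x": 0, "y": 0, "z": 0, "ax": 0, "ay": 0, "az": -0.85},
    {"hand": 60, "x": 0, "y": 0, "z": 0, "ax": 0, "ay": 0, "az": -1.02},
    {"hand": 60, "x": 0, "y": 0, "z": 0, "ax": 0, "ay": 0, "az": -1.19},
    {"hand": 60, "x": 0, "y": 0, "z": 0, "ax": 0, "ay": 0, "az": -1.36},
  ],
)

```text
t: 11.18
tool_pos: [0.5251, -0.0078, 0.2994]
orientation: [2.365, 2.068, 0.001]
force: [0.2, -0.5, 0.3]
opening: 0.0558
gripper_force: 0.0
```

Request:
carry_out(
  targets=[
    {"hand": 60, "x": 0, "y": 0, "z": 0, "ax": 0, "ay": 0, "az": -0.17},
    {"hand": 60, "x": 0, "y": 0, "z": 0, "ax": 0, "ay": 0, "az": -0.34},
    {"hand": 60, "x": 0, "y": 0, "z": 0, "ax": 0, "ay": 0, "az": -0.51},
    {"hand": 60, "x": 0, "y": 0, "z": 0, "ax": 0, "ay": 0, "az": -0.68},
    {"hand": 60, "x": 0, "y": 0, "z": 0, "ax": 0, "ay": 0, "az": -0.84},
    {"hand": 25, "x": 0, "y": 0, "z": 0.001, "ax": 0, "ay": 0, "az": -0.84},
    {"hand": 25, "x": 0, "y": 0, "z": 0.001, "ax": 0, "ay": 0, "az": -0.84},
    {"hand": 25, "x": 0, "y": 0, "z": 0.001, "ax": 0, "ay": 0, "az": -0.84},
  ],
)

```text
t: 12.18
tool_pos: [0.5248, -0.0081, 0.2982]
orientation: [-1.328, -2.847, 0.001]
force: [-2.8, -2.7, 2.6]
opening: 0.0339
gripper_force: 15.0
```

Request:
carry_out(
  targets=[
    {"hand": 25, "x": 0, "y": 0, "z": 0, "ax": 0, "ay": 0, "az": 0},
    {"hand": 25, "x": 0, "y": 0, "z": 0.0003, "ax": 0, "ay": 0, "az": 0.16},
    {"hand": 25, "x": 0, "y": 0, "z": 0.0004, "ax": 0, "ay": 0, "az": 0.32},
    {"hand": 25, "x": 0, "y": 0, "z": 0.0005, "ax": 0, "ay": 0, "az": 0.48},
    {"hand": 25, "x": 0, "y": 0, "z": 0.0006, "ax": 0, "ay": 0, "az": 0.64},
  ],
)

```text
t: 12.8
tool_pos: [0.525, -0.0082, 0.2978]
orientation: [2.161, 2.28, -0.0]
force: [-1.3, -1.4, 2.0]
opening: 0.0336
gripper_force: 15.0
```

Request:
carry_out(
  targets=[
    {"hand": 25, "x": 0, "y": 0, "z": 0.0001, "ax": 0, "ay": 0, "az": 0.16},
    {"hand": 25, "x": 0, "y": 0, "z": 0.0003, "ax": 0, "ay": 0, "az": 0.32},
    {"hand": 25, "x": 0, "y": 0, "z": 0.0004, "ax": 0, "ay": 0, "az": 0.48},
    {"hand": 25, "x": 0, "y": 0, "z": 0.0005, "ax": 0, "ay": 0, "az": 0.64},
    {"hand": 25, "x": 0, "y": 0, "z": 0.0006, "ax": 0, "ay": 0, "az": 0.8},
    {"hand": 25, "x": 0, "y": 0, "z": 0.0008, "ax": 0, "ay": 0, "az": 0.96},
    {"hand": 25, "x": 0, "y": 0, "z": 0.0009, "ax": 0, "ay": 0, "az": 1.12},
    {"hand": 25, "x": 0, "y": 0, "z": 0.001, "ax": 0, "ay": 0, "az": 1.28},
  ],
)

```text
t: 13.8
tool_pos: [0.5252, -0.0085, 0.2968]
orientation: [3.094, 0.538, 0.001]
force: [-0.4, -4.2, 1.1]
opening: 0.0334
gripper_force: 15.0
```

```bash
python3 k.py
```

```text
[ 0.52515166 -0.00849421  0.29681146] 1.1130903307839723 0.0334205283032951 [-0.38963288 -4.24306579  1.13088188]
wrist 2376 ztop 0.14704980021029043 mean [ 0.53119306 -0.00521463  0.14699742] mid [ 0.52956827 -0.00570991  0.15247167] [0.02467399 0.03904185 0.01884307]
```

Request:
carry_out(
  targets=[
    {"hand": 25, "x": 0, "y": 0, "z": 0.0001, "ax": 0, "ay": 0, "az": 0.16},
    {"hand": 25, "x": 0, "y": 0, "z": 0.0003, "ax": 0, "ay": 0, "az": 0.32},
    {"hand": 25, "x": 0, "y": 0, "z": 0.0004, "ax": 0, "ay": 0, "az": 0.48},
    {"hand": 25, "x": 0, "y": 0, "z": 0.0005, "ax": 0, "ay": 0, "az": 0.64},
    {"hand": 25, "x": 0, "y": 0, "z": 0.0006, "ax": 0, "ay": 0, "az": 0.8},
    {"hand": 25, "x": 0, "y": 0, "z": 0.0008, "ax": 0, "ay": 0, "az": 0.96},
    {"hand": 25, "x": 0, "y": 0, "z": 0.0009, "ax": 0, "ay": 0, "az": 1.12},
    {"hand": 25, "x": 0, "y": 0, "z": 0.001, "ax": 0, "ay": 0, "az": 1.28},
  ],
)

```text
t: 14.95
tool_pos: [0.5249, -0.0085, 0.2958]
orientation: [2.806, -1.409, 0.0]
force: [-2.5, -5.0, 2.4]
opening: 0.0338
gripper_force: 15.0
```

Request:
carry_out(
  targets=[
    {"hand": 25, "x": 0, "y": 0, "z": 0, "ax": 0, "ay": 0, "az": 0},
    {"hand": 25, "x": 0, "y": 0, "z": 0, "ax": 0, "ay": 0, "az": 0},
    {"hand": 25, "x": 0, "y": 0, "z": 0, "ax": 0, "ay": 0, "az": 0},
    {"hand": 25, "x": 0, "y": 0, "z": 0, "ax": 0, "ay": 0, "az": 0},
  ],
)

```text
t: 15.45
tool_pos: [0.5249, -0.0085, 0.2958]
orientation: [2.81, -1.402, 0.0]
force: [-2.6, -6.0, 3.3]
opening: 0.0337
gripper_force: 15.0
```

```bash
sed -i 's/ztop.,zt/ztop",zt,"med",np.median(w[k][:,2]/1)/' h.py; python3 k.py
python3 - <<'E'
from h import *
c=camera_params('side');p,d=read_camera('side');a=p[180:300,220:380]
e,_=read_camera('wrist')
cv2.imwrite('pics/end.png',np.vstack([cv2.resize(a,(400,300)),cv2.resize(e,(400,300))]))
w=pts(c,d);hsv=cv2.cvtColor(p,cv2.COLOR_BGR2HSV);m=(hsv[...,0]>2)&(hsv[...,0]<20)&(hsv[...,1]>180)&(hsv[...,2]>120)&(np.hypot(w[...,0]-.49,w[...,1]-.22)<.03)
print('cap max z',np.sort(w[m][:,2])[-8:])
E
```

```text
[ 0.52487417 -0.00852742  0.29580008] 2.3832009583310856 0.033689256019560083 [-2.63306809 -6.03229726  3.26683925]
wrist 2512 ztop 0.14592025936637434 mean [ 0.52963515 -0.01384277  0.14594424] mid [ 0.52805491 -0.0121115   0.15192969] [0.03719651 0.03139979 0.0199954 ]
scene 51 ztop 0.1468531195143981 mean [ 0.52579273 -0.01092728  0.1463102 ] mid [ 0.52736562 -0.01174805  0.15005643] [0.03790921 0.03031528 0.01434526]
side 52 ztop 0.14758783841142775 mean [ 0.52182716 -0.00404404  0.14710751] mid [ 0.52195194 -0.00570576  0.15166416] [0.03345269 0.03719007 0.01608157]
cap max z [0.17031811 0.17060217 0.17124028 0.17132835 0.17185133 0.17196918
 0.17279759 0.17377863]sed: -e expression #1, char 48: unknown option to 's'
```

View pics/end.png

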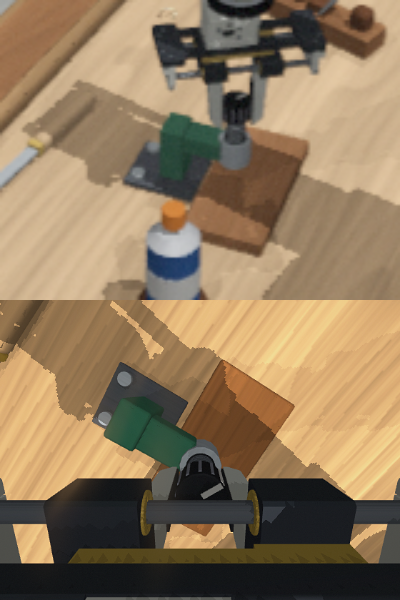

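The picture shows the fingers gripping the knob at about (235,108) and the orange cap up at (173,215). The knob top is about 4.9 mm lower than right after the drop, which matches one turn.

```bash
python3 -c "
from plant import robot
print(robot.close_job())"
```

```text
the job is handed in; nothing more can be done
None
```

I sprayed the thread, backed the screw until it dropped, turned it forward about one turn (knob about 45 mm above the boss by camera), and handed in with the knob gripped at 15 N and the cap up; no verdict was returned.

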